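# Turn the tube turret to the reader

## Task

Push the spokes of the tube turret round with a fingertip, either way, until the tube with the orange cap stands squarely in front of the lens of the white reader, then take the finger away. Push gently: grip and lift nothing, do not touch the tubes, and leave the bottles and the blue-lidded box where they stand.

Things in the scene. Friction and masses are not known exactly. Their poses are not given: they have to be found in the camera images.
- turret_axis (a point): point on the vertical axis of the tube turret, at the height of its spokes (175 mm above the bench). The turret is a white disc (154 mm across) on a grey round base, with an aluminium hub post that ends 191 mm above the bench; four grey sleeves hold three tubes (one sleeve is empty), their axes 60 mm from the turret's axis, at 45 degrees between the spokes. It turns freely either way about the vertical and stays where it is left; turning it takes about 1.5 N on a spoke
- turret (a joint): angle of the turret on its base, rad, growing anticlockwise seen from above; 0 at the start wherever it stands; it can turn almost two full turns each way
- reader_spot (a point): point where the axis of the tube to be read has to stand (60 mm from the turret's axis, straight in front of the reader's window). The x axis of this point points level from the turret's axis out to the reader
- reader_window (a point): centre of the green lens in the black window of the optical reader, 98 mm above the bench and 98 mm from the turret's axis; the lens looks at the turret's axis. The reader is a white box (48 x 46 mm, 117 mm high, fixed) beside the turret with a yellow arrow on its top that points at the turret's axis; the spokes and their knobs sweep above it
- spoke0 (a point): point on the centre line of spoke 0 of the turret, 95 mm from the axis and 175 mm above the bench. The spoke is a level steel rod 10 mm thick that sticks out of the hub to a black ball knob (22 mm across, centre 122 mm from the axis); the four spokes are 90 degrees apart, and nothing stands above them or, outside 75 mm from the axis, within 50 mm below them
- spoke1 (a point): point on the centre line of spoke 1 of the turret, 95 mm from the axis and 175 mm above the bench. The spoke is a level steel rod 10 mm thick that sticks out of the hub to a black ball knob (22 mm across, centre 122 mm from the axis); the four spokes are 90 degrees apart, and nothing stands above them or, outside 75 mm from the axis, within 50 mm below them
- spoke2 (a point): point on the centre line of spoke 2 of the turret, 95 mm from the axis and 175 mm above the bench. The spoke is a level steel rod 10 mm thick that sticks out of the hub to a black ball knob (22 mm across, centre 122 mm from the axis); the four spokes are 90 degrees apart, and nothing stands above them or, outside 75 mm from the axis, within 50 mm below them
- spoke3 (a point): point on the centre line of spoke 3 of the turret, 95 mm from the axis and 175 mm above the bench. The spoke is a level steel rod 10 mm thick that sticks out of the hub to a black ball knob (22 mm across, centre 122 mm from the axis); the four spokes are 90 degrees apart, and nothing stands above them or, outside 75 mm from the axis, within 50 mm below them
- tube_orange_mid (a point): point on the axis of a clear 15 ml tube with an orange cap, 60 mm above its tip (tube 119 mm long, 17 mm thick, cap 21 mm across, top 149 mm above the bench); it stands loose and upright in a sleeve of the turret
- tube_blue1_mid (a point): point on the axis of a clear 15 ml tube with a blue cap, 60 mm above its tip (tube 119 mm long, 17 mm thick, cap 21 mm across, top 149 mm above the bench); it stands loose and upright in a sleeve of the turret
- tube_blue2_mid (a point): point on the axis of a clear 15 ml tube with a blue cap, 60 mm above its tip (tube 119 mm long, 17 mm thick, cap 21 mm across, top 149 mm above the bench); it stands loose and upright in a sleeve of the turret
- small_bottle: small screw-cap glass bottle, 43 mm wide, 86 mm high; origin at the centre of its underside; a bystander, loose on the bench
- cuvette_box: white foam cuvette box with blue lid, 70 x 103 x 48 mm; origin at the centre of its underside; a bystander, loose on the bench
- wash_bottle: white wash bottle with red spout, 68 x 96 mm, 196 mm high; origin at the centre of its underside; a bystander, loose on the bench

How it is judged (in metres and radians):
At the end, for the whole second after the job is handed in: The axis of the orange-capped tube is within 7 mm (level distance) of the spot in front of the reader's lens, the turret is at rest, all three tubes stand upright (within 0.15 rad) and fully down in their sleeves, and the small bottle, the wash bottle and the cuvette box have moved less than 15 mm (horizontal distance between tube_orange_mid and reader_spot below 0.007 m and velocity of joint turret between -0.05 and 0.05 rad/s and angle between each of tube_orange_mid, tube_blue1_mid, tube_blue2_mid's own z axis and vertical below 0.15 rad and height (world z) of each of tube_orange_mid, tube_blue1_mid, tube_blue2_mid below 0.096 m and distance of each of small_bottle, cuvette_box, wash_bottle from where it was at the start of the episode below 0.015 m); the robot touches nothing.
It fails at once if a tube is touched by the robot (contact force between any of the fingers, the arm and tube_orange above 0.3 N or contact force between any of the fingers, the arm and tube_blue1 above 0.3 N or contact force between any of the fingers, the arm and tube_blue2 above 0.3 N).
It fails at once if a tube is lifted or tipped in its sleeve (height (world z) of any of tube_orange_mid, tube_blue1_mid, tube_blue2_mid above 0.1 m or angle between any of tube_orange_mid, tube_blue1_mid, tube_blue2_mid's own z axis and vertical above 0.25 rad).
It fails at once if the turret is gripped, or pushed harder than 25 N (contact force between the fingers and turret above 25 N).
It fails at once if a bystander is moved, lifted or knocked over (distance of any of small_bottle, cuvette_box, wash_bottle from where it was at the start of the episode above 0.02 m).
It also fails if it takes over 58 s, if anything falls off the work surface, if the arm or the gripper's body presses on something with over 40 N, if the wrist force passes 120 N, or if a joint passes its speed limit or range.

## Robot

A 6-joint arm with a two-finger parallel gripper is mounted at the origin on a cart in front of the work surface, level with it; the furniture and walls round the work are solid. World frame = base frame: x ahead of the robot, y to its left, z up, the work surface at z = 0. Lengths are in m, angles in degrees, forces in N, time in s.
With the tool pointing down it reaches from about 0.3 to 0.775 m from the base axis. Payload 14.6 kg.
Tool frame: the origin (TCP) lies at the very end of the fingers, on their centre line; the grasp point (between the pads) lies 19 mm behind it; z points along the fingers, y is the line along which they close (so a half turn about z gives the same grasp; the last joint's range is limited). The gripper opens to 85 mm and grips with 20 to 120 N. Pads are 22 mm wide; open, the fingers measure 114 mm over their backs; the gripper's body (76 mm by 85 mm) begins 54 mm behind the grasp point. The pads swing forward as they close: fully open they stand 13 mm farther back than shut.
Start: joints at [-73.373, 17.183, 87.147, -0, 75.671, -3.816], TCP at [0.192, -0.515, 0.231] pointing down, gripper open.
Joint ranges: [-173.82, 173.82], [-45.26, 126.66], [13.44, 144.39], [-59.66, 239.66], [0, 175.72], [-146.38, 146.38]. Speed limits (degrees/s): [127.2, 127.2, 147.25, 180, 180, 180].

## Interface

Orientations are given as a 3x3 rotation matrix whose columns are the frame's x, y, z axes.
In Python, from cell import env, viewer gives the robot as it stands.
- The arm moves only by the shell command python3 -m creep 'ROWS' [FORCE]. ROWS is JSON, a list of rows, each an object with "translation": the shift along the world's x, y, z in m, a list of three; "spin": the turn about the world's z in rad; "jaw": the opening, from 0 (shut) to 1 (fully open). A call has 1 to 10 rows; each row shifts and turns the commanded pose from where the row before left it; what a row does not reach is not made up. A row lasts 1/8 s, in which the tool goes at most 62.5 mm and 10.7 degrees, less where a joint would pass 70% of its speed; a pose out of reach is approached as far as the arm can. A call with a gripper value outside its range is refused whole. The fingers move at their own pace and stop on an object; FORCE is the grip in N (left out, the last holds). Time passes only in rows, so rows that do not move let the fingers close. It gives the time, the measured TCP pose, the force, the opening and the grip force at its end, in the units of the state.
- env.get_state(): the state, without advancing time (a new reading comes with each control period).
- viewer.camera(name): name is "scene" or "top" or "wrist"; returns the picture (400x640x3 uint8, red, green, blue); there is no depth.
- viewer.camera_model(name): a dict with "vfov" (degrees; the focal length in pixels is half the picture's height over the tangent of half this angle, whatever the lens; pixels are square), "cx", "cy" (the principal point, pixels), "pose" (4x4, takes a point from camera to world coordinates); the wrist camera has in their place "T_tool_cam" (4x4, takes a point from camera to tool coordinates, whose origin is the TCP and whose axes are the flange's). Camera axes: x right, y down, z forward; pixel columns grow to the right and rows downward; lengths in m; the calibration is good to about 2 mm. A picture is of the moment at which its call begins: read the wrist's pose just before it. camera_model takes no time and is no camera call.
- env.close_job(): hands the job in; it is judged then, once.
The state is a dict: "clock": time; "qpos": joint angles; "joint_vel": joint speeds; "joint_efforts": joint torques, N m; "position": TCP position; "ee_rot": TCP orientation; "force": force on the tool from outside, world axes, zero at the start; "ft_torque": the same for the moment, N m; "finger_gap": opening from 0.0 (shut) to 1.0 (fully open); "grasp_force": force on a finger pad.
Only numpy, scipy, OpenCV 4.12 (cv2) and the standard library are available. Lean on these libraries where they do the work, as an engineer would, in place of code of your own. Each camera call takes 0.05 s, during which the arm holds its last target. There are 200 camera calls.

## Working session

There is one attempt and no reset: what is moved stays moved. The work goes in short steps, Python scripts to look and compute and a shell command to move; the robot and the scene stay as the last step left them, time stands still between calls to the robot, and variables do not carry over. Pictures are saved under pics/ and viewed, at most 10 in all, crops included, and the job is handed in when it is done.

```bash
mkdir -p pics; python3 - <<'E'
from cell import env, viewer
import cv2
for n in ("top","scene"):
    im=viewer.camera(n); cv2.imwrite(f"pics/{n}0.png",im[:,:,::-1]); print(n,viewer.camera_model(n))
s=env.get_state(); print(s["clock"],s["position"],s["ee_rot"],s["finger_gap"])
E
```

```text
top {'vfov': 52.24867597242824, 'cx': 321.5763422485683, 'cy': 201.13308312944793, 'pose': array([[ 0.00587021, -0.99501119,  0.09959053,  0.39525307],
       [-0.99993636, -0.00680027, -0.00900195, -0.01208305],
       [ 0.00963428, -0.09953135, -0.99498778,  1.27492918],
       [ 0.        ,  0.        ,  0.        ,  1.        ]])}
scene {'vfov': 44.38761200974832, 'cx': 323.2841856925391, 'cy': 195.007002074736, 'pose': array([[-0.60725983, -0.34914348,  0.71367663, -0.30359135],
       [-0.79407362,  0.23717683, -0.55963759,  0.63897957],
       [ 0.02612625, -0.90655721, -0.42127359,  0.63015101],
       [ 0.        ,  0.        ,  0.        ,  1.        ]])}
0.1 [ 0.19202634 -0.51517206  0.23076629] [[ 9.37034972e-01  3.49235421e-01 -2.87026425e-04]
 [ 3.49235530e-01 -9.37034435e-01  1.00581773e-03]
 [ 8.23135327e-05 -1.04272621e-03 -9.99999453e-01]] 0.9996100098587507
```

View pics/top0.png

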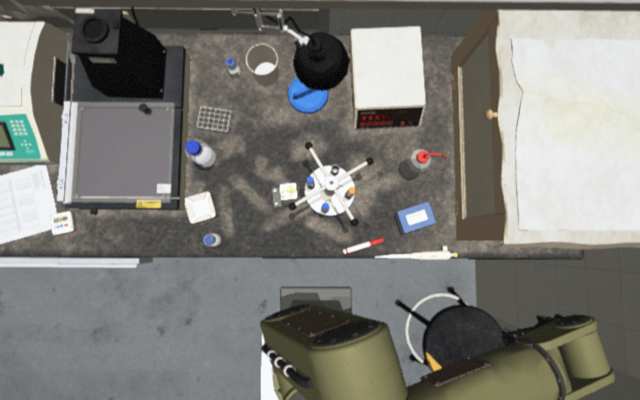

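View pics/scene0.png

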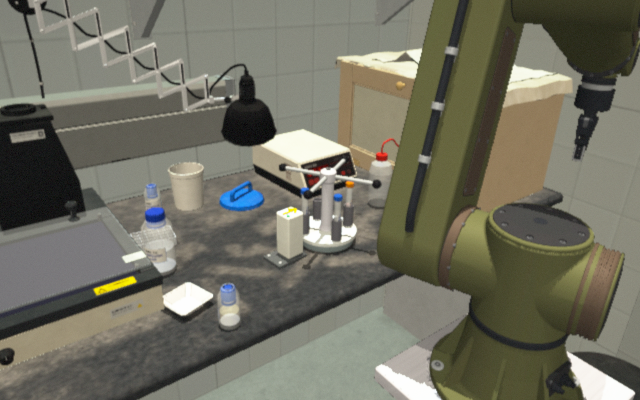

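The top view shows the turret at about (331,187), with knobs near (309,145), (370,160), (355,222) and (292,206). The reader is to its left at (288,192), and the orange cap is near (350,190). The scene view confirms this layout, with a lamp hanging behind the turret. Next I'll zoom in.

```bash
python3 - <<'E'
import cv2
im=cv2.imread("pics/top0.png")[130:240,260:400]
cv2.imwrite("pics/crop0.png",cv2.resize(im,None,fx=5,fy=5,interpolation=cv2.INTER_CUBIC))
E
```

```text
(no output)
```

View pics/crop0.png

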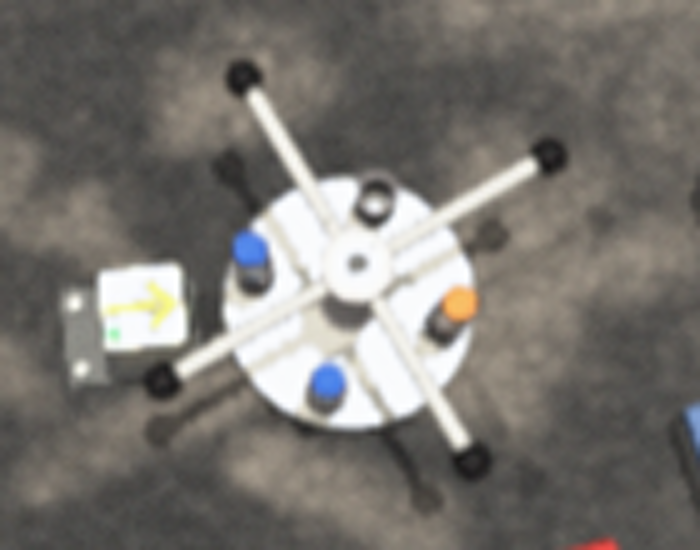

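The crop shows the knobs at full-image (308.6,145.4), (369.8,161), (354.4,222) and (292.4,206). The orange cap is at (352,190.6) and the reader top is centred at about (288.6,191.4). I'll refine these with masks and cast rays.

```bash
cat > h.py <<'E'
import numpy as np, cv2
from cell import env, viewer
M=viewer.camera_model("top")
def cast(u,v,z):
    f=200/np.tan(np.radians(M["vfov"]/2)); P=np.array(M["pose"])
    d=P[:3,:3]@[(u-M["cx"])/f,(v-M["cy"])/f,1]; o=P[:3,3]
    return o+d*(z-o[2])/d[2]
def cen(mask,u,v,r):
    m=np.zeros(mask.shape,np.uint8); cv2.circle(m,(int(round(u)),int(round(v))),r,1,-1)
    y,x=np.nonzero((mask>0)&(m>0)); return x.mean(),y.mean(),len(x)
def ang(p): return np.degrees(np.arctan2(p[1],p[0]))
E
python3 - <<'E'
from h import *
im=cv2.imread("pics/top0.png"); hsv=cv2.cvtColor(im,cv2.COLOR_BGR2HSV)
dark=hsv[...,2]<45
K=[]
for u,v in [(308.6,145.4),(369.8,161),(354.4,222),(292.4,206)]:
    c=cen(dark,u,v,5); K.append(cast(c[0],c[1],.175)); print("knob",np.round(c,1),K[-1].round(4))
K=np.array(K); A=(K[0]+K[2])/2; B=(K[1]+K[3])/2; ax=K.mean(0); print("axis",A,B,ax)
for k in K: print("r,ang",np.hypot(*(k-ax)[:2]),ang(k-ax))
H=cv2.inRange(hsv,(8,120,120),(20,255,255)); c=cen(H,352,190.6,6); o=cast(c[0],c[1],.147)-ax
print("orange",c,o,np.hypot(*o[:2]),ang(o))
W=(hsv[...,2]>150)&(np.indices(H.shape)[1]<299); c=cen(W,288.6,191.4,12); r=cast(c[0],c[1],.117)-ax
print("reader",c,r,np.hypot(*r[:2]),ang(r))
Y=cv2.inRange(hsv,(22,70,120),(36,255,255)); y,x=np.nonzero(Y[180:204,278:300]); pts=np.array([cast(a+278,b+180,.117)[:2] for a,b in zip(x,y)],np.float32)
l=cv2.fitLine(pts,cv2.DIST_L2,0,.01,.01).ravel(); print("arrow",len(pts),ang(l[:2]),pts.mean(0)-ax[:2],ang(pts.mean(0)-ax[:2]))
h=(258+357/5+2)-0; print("hub top", cast(260+357/5,130+263/5,.191))
for n,(u,v) in dict(wash=(423,156),box=(416,218),lamp=(320,60)).items(): print(n,cast(u,v,.19 if n=="wash" else .05 if n=="box" else .3))
E
```

```text
knob [307.9 145.   20. ] [0.6602 0.0165 0.175 ]
knob [369.6 160.5  21. ] [ 0.6183 -0.1531  0.175 ]
knob [354.1 222.3  26. ] [ 0.4485 -0.1101  0.175 ]
knob [291.7 205.8  24. ] [0.492  0.0587 0.175 ]
axis [ 0.55437487 -0.04681517  0.175     ] [ 0.55513237 -0.0471842   0.175     ] [ 0.55475362 -0.04699968  0.175     ]
r,ang 0.12309552922462022 31.030745473149228
r,ang 0.12362729418828387 -59.095136759203065
r,ang 0.12355641936507558 -149.29697145872507
r,ang 0.12292245966271552 120.69025461903483
orange (np.float64(351.57142857142856), np.float64(190.42857142857142), 35) [-0.01602798 -0.05877162 -0.028     ] 0.060917974494001714 -105.25453196589649
reader (np.float64(287.8469387755102), np.float64(190.90136054421768), 294) [-0.01486639  0.12103274 -0.058     ] 0.12194233686417338 97.00253753663814
arrow 33 -85.09169 [-0.01406296  0.11558424] 96.9369940606071
hub top [ 0.55391876 -0.04796478  0.191     ]
wash [ 0.62865724 -0.29607182  0.19      ]
box [ 0.46872929 -0.30797788  0.05      ]
lamp [ 0.8457994  -0.01490807  0.3       ]
```

Measurements agree with the given sizes: axis at (0.5545,-0.047), knob radius 0.123 against 0.122, and tube radius 0.061 against 0.060.

- **Spokes:** 30.8°, 120.8°, -59.2° and -149.2°.
- **Orange tube:** -104.2°.
- **Reader:** about 97°, so the turret must turn -159° (clockwise).

I'll push the -59° spoke clockwise round the near side, ending at 142°. First I'll move to above (0.628,-0.112) with the fingers shut.

```bash
python3 -m creep '[{"translation":[0,0,0.03],"spin":0,"jaw":0},{"translation":[0.022,0.02,0],"spin":0.09,"jaw":0},{"translation":[0.022,0.02,0],"spin":0.09,"jaw":0},{"translation":[0.022,0.02,0],"spin":0.09,"jaw":0},{"translation":[0.022,0.02,0],"spin":0.09,"jaw":0},{"translation":[0.022,0.02,0],"spin":0.09,"jaw":0},{"translation":[0.022,0.02,0],"spin":0.09,"jaw":0},{"translation":[0.022,0.02,0],"spin":0.09,"jaw":0},{"translation":[0.022,0.02,0],"spin":0.09,"jaw":0},{"translation":[0.022,0.02,0],"spin":0.09,"jaw":0}]' 20
python3 -m creep '[{"translation":[0.022,0.02,0],"spin":0.09,"jaw":0},{"translation":[0.022,0.02,0],"spin":0.09,"jaw":0},{"translation":[0.022,0.02,0],"spin":0.09,"jaw":0},{"translation":[0.022,0.02,0],"spin":0.09,"jaw":0},{"translation":[0.022,0.02,0],"spin":0.09,"jaw":0},{"translation":[0.022,0.02,0],"spin":0.09,"jaw":0},{"translation":[0.022,0.02,0],"spin":0.09,"jaw":0},{"translation":[0.022,0.02,0],"spin":0.09,"jaw":0},{"translation":[0.022,0.02,0],"spin":0.09,"jaw":0},{"translation":[0.018,0.023,0],"spin":0.045,"jaw":0}]'
```

```text
clock: 1.35
position: [0.3907, -0.3346, 0.261]
ee_rot: [[0.39, 0.921, -0.0], [0.921, -0.39, 0.0], [0.0, -0.001, -1.0]]
force: [0.8, -0.7, 0.1]
finger_gap: 0.002
grasp_force: 0.0
clock: 2.6
position: [0.6067, -0.1317, 0.2607]
ee_rot: [[-0.438, 0.899, -0.001], [0.899, 0.438, 0.0], [0.001, -0.001, -1.0]]
force: [0.1, 0.4, -0.3]
finger_gap: -0.0
grasp_force: 0.0
```

```bash
python3 -m creep '[{"translation":[0,0,0],"spin":0,"jaw":0},{"translation":[0,0,0],"spin":0,"jaw":0},{"translation":[0,0,0],"spin":0,"jaw":0}]'
```

```text
clock: 2.98
position: [0.6057, -0.1331, 0.2614]
ee_rot: [[-0.435, 0.901, -0.0], [0.901, 0.435, -0.0], [-0.0, -0.0, -1.0]]
force: [0.1, -1.3, 0.2]
finger_gap: 0.001
grasp_force: 0.0
```

```bash
python3 - <<'E'
from h import *
im=viewer.camera("wrist"); cv2.imwrite("pics/w1.png",im[:,:,::-1])
E
```

```text
(no output)
```

View pics/w1.png

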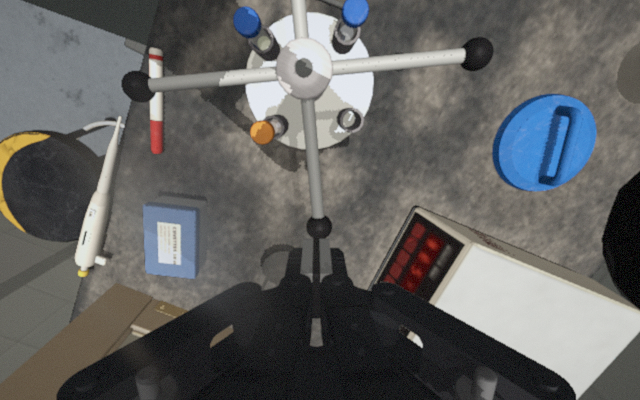

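The wrist view shows the -59° spoke's knob at (319,227) and the hub at (304,68). The finger is above that spoke, slightly short of its target because unreached motion is dropped. I'll check the calibration by projection while shifting to the entry side.

```bash
python3 - <<'E'
from h import *
W=viewer.camera_model("wrist"); s=env.get_state(); f=200/np.tan(np.radians(W["vfov"]/2))
T=np.eye(4); T[:3,:3]=s["ee_rot"]; T[:3,3]=s["position"]; C=np.linalg.inv(T@W["T_tool_cam"])
for p in ([.5545,-.047,.191],[.6183,-.1531,.175],[.4485,-.1101,.175]):
    c=C@[*p,1]; print(c[0]/c[2]*f+W["cx"],c[1]/c[2]*f+W["cy"])
E
python3 -m creep '[{"translation":[0.012,0.011,0],"spin":0.045,"jaw":0},{"translation":[0.012,0.011,0],"spin":0.045,"jaw":0},{"translation":[0,0,0],"spin":0,"jaw":0},{"translation":[0,0,0],"spin":0,"jaw":0}]'
```

```text
302.3119848296296 69.05858833623964
318.2739989478939 228.55036961572483
136.9674718339013 87.36922483779378
clock: 3.52
position: [0.6301, -0.1102, 0.261]
ee_rot: [[-0.515, 0.857, -0.0], [0.857, 0.515, 0.0], [0.0, -0.0, -1.0]]
force: [-1.1, -0.2, 0.1]
finger_gap: -0.001
grasp_force: 0.0
```

The projections match within 2 px. Descending beside the spoke, then touching it slowly.

```bash
python3 -m creep '[{"translation":[0,0,-0.02],"spin":0,"jaw":0},{"translation":[0,0,-0.02],"spin":0,"jaw":0},{"translation":[0,0,-0.02],"spin":0,"jaw":0},{"translation":[0,0,-0.02],"spin":0,"jaw":0},{"translation":[0,0,-0.014],"spin":0,"jaw":0},{"translation":[0,0,-0.01],"spin":0,"jaw":0},{"translation":[0,0,0],"spin":0,"jaw":0}]'
python3 -m creep '[{"translation":[-0.0043,-0.0026,0],"spin":0,"jaw":0},{"translation":[-0.0043,-0.0026,0],"spin":0,"jaw":0},{"translation":[-0.0026,-0.0016,0],"spin":0,"jaw":0},{"translation":[-0.0026,-0.0016,0],"spin":0,"jaw":0},{"translation":[0,0,0],"spin":0,"jaw":0}]'
python3 - <<'E'
from h import *
s=env.get_state(); p=s["position"]-[.5545,-.047,0]; print(np.hypot(*p[:2]),ang(p),s["position"])
E
```

```text
clock: 4.4
position: [0.6299, -0.1104, 0.1569]
ee_rot: [[-0.515, 0.857, -0.001], [0.857, 0.515, 0.0], [0.001, -0.001, -1.0]]
force: [-0.1, -0.0, 0.4]
finger_gap: 0.0
grasp_force: 0.0
clock: 5.03
position: [0.6162, -0.1189, 0.1575]
ee_rot: [[-0.515, 0.857, 0.0], [0.857, 0.515, -0.0], [-0.0, 0.0, -1.0]]
force: [1.0, 0.6, -0.3]
finger_gap: -0.002
grasp_force: 0.0
0.09473781279901758 -49.358747733786345 [ 0.6162047  -0.11888729  0.15747278]
```

```bash
cat >> h.py <<'E'
def plan(n,step=-.1,r=.0945):
    p=env.get_state()["position"]-[.5545,-.047,0]; a=np.arctan2(p[1],p[0])
    for k in range(1,n+1):
        t=r*np.array([np.cos(a+k*step),np.sin(a+k*step)]); d=np.round(t-p[:2],4); p[:2]+=d; print(d.tolist())
E
python3 -c "from h import *; plan(9)"
```

```text
[-0.0076, -0.0056]
[-0.008, -0.005]
[-0.0085, -0.0042]
[-0.0088, -0.0033]
[-0.0092, -0.0024]
[-0.0093, -0.0015]
[-0.0094, -0.0006]
[-0.0095, 0.0004]
[-0.0093, 0.0013]
```

```bash
python3 -m creep '[{"translation":[-0.0076,-0.0056,0],"spin":-0.1,"jaw":0},{"translation":[-0.008,-0.005,0],"spin":-0.1,"jaw":0},{"translation":[-0.0085,-0.0042,0],"spin":-0.1,"jaw":0},{"translation":[-0.0088,-0.0033,0],"spin":-0.1,"jaw":0},{"translation":[-0.0092,-0.0024,0],"spin":-0.1,"jaw":0},{"translation":[-0.0093,-0.0015,0],"spin":-0.1,"jaw":0},{"translation":[-0.0094,-0.0006,0],"spin":-0.1,"jaw":0},{"translation":[-0.0095,0.0004,0],"spin":-0.1,"jaw":0},{"translation":[-0.0093,0.0013,0],"spin":-0.1,"jaw":0},{"translation":[0,0,0],"spin":0,"jaw":0}]'
python3 - <<'E'
from h import *
s=env.get_state(); p=s["position"]-[.5545,-.047,0]; print(np.hypot(*p[:2]),ang(p))
im=viewer.camera("top")[:,:,::-1]; cv2.imwrite("pics/crop2.png",cv2.resize(im[130:240,260:400],None,fx=5,fy=5,interpolation=cv2.INTER_CUBIC))
cv2.imwrite("pics/top2.png",im)
plan(10)
E
```

```text
clock: 6.28
position: [0.5365, -0.1396, 0.1574]
ee_rot: [[0.351, 0.936, -0.0], [0.936, -0.351, 0.0], [-0.0, -0.0, -1.0]]
force: [0.3, 0.3, 0.1]
finger_gap: -0.0
grasp_force: 0.0
0.0943623107421309 -101.00220031866863
[-0.0092, 0.002]
[-0.0089, 0.0032]
[-0.0086, 0.004]
[-0.0081, 0.0048]
[-0.0076, 0.0057]
[-0.0069, 0.0063]
[-0.0064, 0.0071]
[-0.0055, 0.0076]
[-0.0048, 0.0081]
[-0.004, 0.0086]
```

View pics/crop2.png

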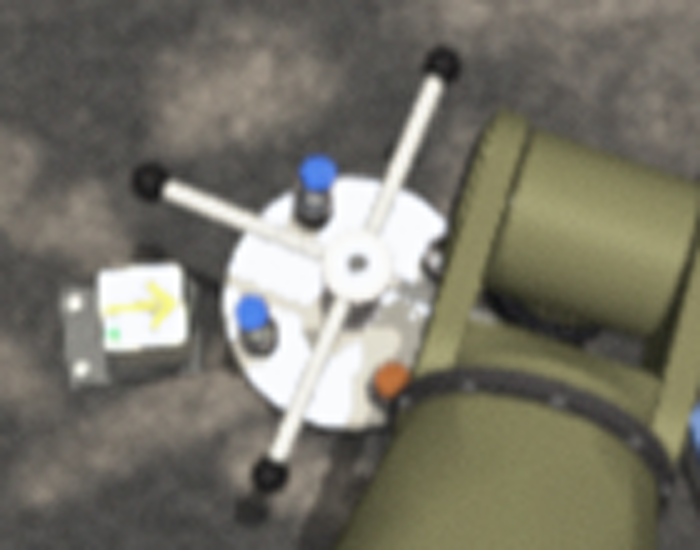

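The crop shows the turret turned about 55° clockwise, with knobs at crop (149,181), (440,65) and (270,473). The finger trails its spoke by about 12° and nothing else has moved. Continuing.

```bash
python3 -m creep '[{"translation":[-0.0092,0.002,0],"spin":-0.1,"jaw":0},{"translation":[-0.0089,0.0032,0],"spin":-0.1,"jaw":0},{"translation":[-0.0086,0.004,0],"spin":-0.1,"jaw":0},{"translation":[-0.0081,0.0048,0],"spin":-0.1,"jaw":0},{"translation":[-0.0076,0.0057,0],"spin":-0.1,"jaw":0},{"translation":[-0.0069,0.0063,0],"spin":-0.1,"jaw":0},{"translation":[-0.0064,0.0071,0],"spin":-0.1,"jaw":0},{"translation":[-0.0055,0.0076,0],"spin":-0.1,"jaw":0},{"translation":[-0.0048,0.0081,0],"spin":-0.1,"jaw":0},{"translation":[-0.004,0.0086,0],"spin":-0.1,"jaw":0}]'
python3 - <<'E'
from h import *
s=env.get_state(); p=s["position"]-[.5545,-.047,0]; print(np.hypot(*p[:2]),ang(p))
im=viewer.camera("top")[:,:,::-1]; cv2.imwrite("pics/top3.png",im)
hsv=cv2.cvtColor(np.ascontiguousarray(im),cv2.COLOR_BGR2HSV)
n,l,st,c=cv2.connectedComponentsWithStats(cv2.inRange(hsv,(5,120,90),(20,255,255)))
for i in range(1,n):
    q=cast(*c[i],.147)-[.5545,-.047,0]
    if np.hypot(*q[:2])<.1: print("orange",st[i,4],np.hypot(*q[:2]),ang(q))
for i in range(1,n):pass
n,l,st,c=cv2.connectedComponentsWithStats((hsv[...,2]<45).astype(np.uint8))
for i in range(1,n):
    q=cast(*c[i],.175)-[.5545,-.047,0]
    if abs(np.hypot(*q[:2])-.123)<.006 and 12<st[i,4]<45: print("knob",st[i,4],np.hypot(*q[:2]),ang(q))
plan(7)
E
```

```text
clock: 7.58
position: [0.4668, -0.0822, 0.1573]
ee_rot: [[0.978, 0.209, -0.0], [0.209, -0.978, -0.0], [-0.0, 0.0, -1.0]]
force: [-0.1, -1.8, 0.1]
finger_gap: -0.0
grasp_force: 0.9
0.0945002820143826 -158.1400344234398
orange 36 0.06468987189718114 150.15205833094066
knob 20 0.12258574646386818 11.275195817403732
knob 23 0.12306034921125689 -78.43587006648991
knob 13 0.12179980927180933 101.38331894806177
[-0.003, 0.009]
[-0.0021, 0.0092]
[-0.0012, 0.0093]
[-0.0002, 0.0095]
[0.0008, 0.0094]
[0.0016, 0.0093]
[0.0026, 0.0091]
```

Three knobs put the pushed spoke at -168.6° and the orange tube at 146.4°, so 49° remain. Next push is about 40°, slowing at the end, then I measure again.

```bash
python3 -m creep '[{"translation":[-0.003,0.009,0],"spin":-0.1,"jaw":0},{"translation":[-0.0021,0.0092,0],"spin":-0.1,"jaw":0},{"translation":[-0.0012,0.0093,0],"spin":-0.1,"jaw":0},{"translation":[-0.0002,0.0095,0],"spin":-0.1,"jaw":0},{"translation":[0.0008,0.0094,0],"spin":-0.1,"jaw":0},{"translation":[0.0016,0.0093,0],"spin":-0.1,"jaw":0},{"translation":[0.0012,0.0046,0],"spin":-0.05,"jaw":0},{"translation":[0.0005,0.002,0],"spin":-0.02,"jaw":0},{"translation":[0,0,0],"spin":0,"jaw":0}]'
cat > m.py <<'E'
from h import *
import sys
s=env.get_state(); p=s["position"]-[.5545,-.047,0]; print(np.hypot(*p[:2]),ang(p))
im=np.ascontiguousarray(viewer.camera("top")[:,:,::-1]); cv2.imwrite(sys.argv[1],im)
hsv=cv2.cvtColor(im,cv2.COLOR_BGR2HSV)
n,l,st,c=cv2.connectedComponentsWithStats(cv2.inRange(hsv,(5,120,90),(20,255,255)))
for i in range(1,n):
    q=cast(*c[i],.147)-[.5545,-.047,0]
    if np.hypot(*q[:2])<.08 and st[i,4]>8: print("orange",st[i,4],np.hypot(*q[:2]),ang(q))
n,l,st,c=cv2.connectedComponentsWithStats((hsv[...,2]<45).astype(np.uint8))
for i in range(1,n):
    q=cast(*c[i],.175)-[.5545,-.047,0]
    if abs(np.hypot(*q[:2])-.123)<.006 and 12<st[i,4]<45: print("knob",st[i,4],np.hypot(*q[:2]),ang(q))
E
python3 m.py pics/top4.png; python3 -c "from h import *; plan(5,-.05)"
```

```text
clock: 8.75
position: [0.4645, -0.02, 0.1573]
ee_rot: [[0.898, -0.44, 0.0], [-0.44, -0.898, 0.0], [0.0, -0.0, -1.0]]
force: [-0.1, -0.4, -0.7]
finger_gap: -0.0
grasp_force: 0.0
0.09396453424613048 163.27918594845784
knob 21 0.12300104581953328 -27.62091604319339
knob 26 0.12279050706526455 62.68628405502197
knob 22 0.12352356660988711 -117.95603494765416
[0.001, 0.0046]
[0.0017, 0.0045]
[0.0019, 0.0043]
[0.0021, 0.0042]
[0.0023, 0.0041]
```

Spoke at 62.4°, target 52°, so about 10.4° (0.18 rad) remains.

```bash
python3 -m creep '[{"translation":[0.001,0.0046,0],"spin":-0.05,"jaw":0},{"translation":[0.0017,0.0045,0],"spin":-0.05,"jaw":0},{"translation":[0.0014,0.0031,0],"spin":-0.03,"jaw":0},{"translation":[0.0009,0.0018,0],"spin":-0.02,"jaw":0},{"translation":[0.0007,0.0013,0],"spin":-0.01,"jaw":0},{"translation":[0,0,0],"spin":0,"jaw":0}]'
python3 m.py pics/top5.png
```

```text
clock: 9.55
position: [0.47, -0.0046, 0.1573]
ee_rot: [[0.815, -0.579, 0.0], [-0.579, -0.815, 0.0], [-0.0, -0.0, -1.0]]
force: [-0.4, -0.1, 0.0]
finger_gap: -0.005
grasp_force: 0.2
0.0945361003178528 153.3477077460066
orange 22 0.06294685470398956 99.90744464218528
knob 27 0.12398481948962488 -37.52744161000512
knob 22 0.12273494021565254 52.78821754298346
knob 24 0.12324541174989159 -127.37756920455323
knob 18 0.11982420994297252 -145.94727833110548
```

The orange tube is at 97.6° against 97° for the reader, about 0.6 mm off. Backing the finger off and lifting.

```bash
python3 -m creep '[{"translation":[-0.003,-0.004,0],"spin":0,"jaw":0},{"translation":[-0.006,-0.008,0],"spin":0,"jaw":0},{"translation":[-0.002,-0.003,0.005],"spin":0,"jaw":0},{"translation":[0,0,0.02],"spin":0,"jaw":0},{"translation":[0,0,0.03],"spin":0,"jaw":0},{"translation":[0,0,0.04],"spin":0,"jaw":0},{"translation":[0,0,0.03],"spin":0,"jaw":0},{"translation":[0,-0.04,0],"spin":0,"jaw":0},{"translation":[0,-0.05,0],"spin":0,"jaw":0},{"translation":[0,-0.05,0],"spin":0,"jaw":0}]'
python3 -m creep '[{"translation":[-0.03,-0.05,0],"spin":0,"jaw":0},{"translation":[-0.03,-0.05,0],"spin":0,"jaw":0},{"translation":[-0.02,-0.05,0],"spin":0,"jaw":0},{"translation":[-0.01,-0.05,0],"spin":0,"jaw":0},{"translation":[0,0,0],"spin":0,"jaw":0}]'
python3 m.py pics/top6.png; python3 - <<'E'
from h import *
im=cv2.imread("pics/top6.png")[130:240,260:400]
cv2.imwrite("pics/crop6.png",cv2.resize(im,None,fx=5,fy=5,interpolation=cv2.INTER_CUBIC))
E
```

```text
clock: 10.85
position: [0.4586, -0.1612, 0.2829]
ee_rot: [[0.815, -0.579, 0.001], [-0.579, -0.815, -0.0], [0.001, -0.0, -1.0]]
force: [0.6, 0.3, -0.1]
finger_gap: -0.001
grasp_force: 0.0
clock: 11.48
position: [0.3676, -0.3621, 0.2821]
ee_rot: [[0.813, -0.583, -0.0], [-0.583, -0.813, 0.0], [-0.0, 0.0, -1.0]]
force: [0.3, -0.2, -0.5]
finger_gap: 0.001
grasp_force: 0.0
0.3663358610524688 -120.67248368569642
orange 31 0.06353172784866434 101.70781211032842
knob 26 0.12418499487084825 -37.48427238250762
knob 21 0.12242964915709605 52.84532302880345
knob 23 0.12294944319634177 -127.47575500216139
knob 32 0.12350657277860395 142.9769400736882
```

View pics/crop6.png

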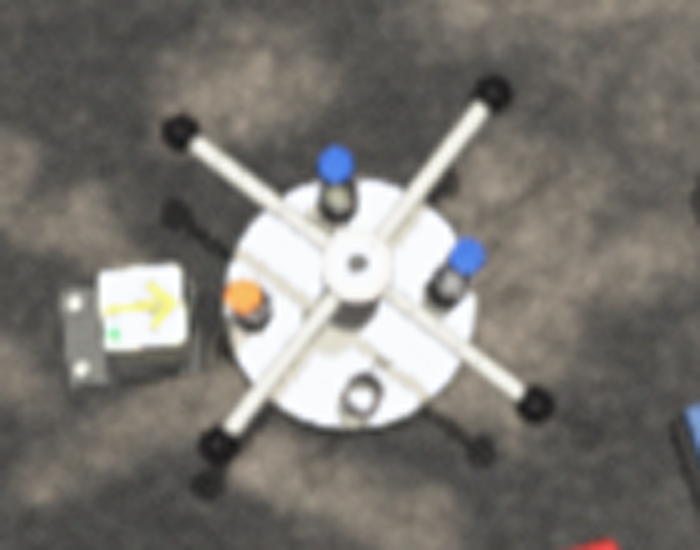

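The crop shows the finger clear, the orange cap at (244,297) facing the reader, and all knobs consistent with 97.7°. The cap centroid itself reads 101.7°, so I'll check that against the blue caps and plan a wrist view from above.

```bash
python3 - <<'E'
from h import *
im=cv2.imread("pics/top6.png"); hsv=cv2.cvtColor(im,cv2.COLOR_BGR2HSV)
for nm,lo,hi in (("blue",(100,120,60),(125,255,255)),("orange",(3,70,70),(22,255,255))):
    m=cv2.inRange(hsv,lo,hi); n,l,st,c=cv2.connectedComponentsWithStats(m)
    for i in range(1,n):
        q=cast(*c[i],.146)-[.5545,-.047,0]
        if np.hypot(*q[:2])<.085 and st[i,4]>8: print(nm,st[i],c[i],np.hypot(*q[:2]),ang(q))
s=env.get_state(); W=viewer.camera_model("wrist"); print(W)
T=np.eye(4); T[:3,:3]=s["ee_rot"]; T[:3,3]=s["position"]; C=T@W["T_tool_cam"]; print(C[:3,3]-s["position"],C[:3,2])
E
```

```text
blue [323 159   8   8  42] [326.64285714 162.57142857] 0.06368655480949602 10.04612594185812
blue [350 178   7   7  34] [352.97058824 180.91176471] 0.06380468322447712 -79.8769123946939
orange [304 186   9   8  49] [308.18367347 188.95918367] 0.0634831592627486 101.24128495267979
{'vfov': 68.75175506178054, 'cx': 315.856243261696, 'cy': 198.04342522164393, 'T_tool_cam': array([[ 1.21491840e-03, -9.54170404e-01, -2.99261364e-01,
         7.71851542e-02],
       [ 9.99999208e-01,  1.06060709e-03,  6.78061285e-04,
        -1.57507451e-04],
       [-3.29587286e-04, -2.99261951e-01,  9.54170937e-01,
        -1.43739269e-01],
       [ 0.00000000e+00,  0.00000000e+00,  0.00000000e+00,
         1.00000000e+00]])}
[ 0.06291587 -0.04482531  0.14370399] [-0.24407081  0.17392059 -0.9540341 ]
```

The three caps agree with each other at about 100.7° and radius 63.5 mm. The loose tubes therefore lean slightly behind the spokes, which give 97.7°. I'll bring the wrist camera directly over them for a finer check.

```bash
python3 -m creep '[{"translation":[0.012,0.04,0],"spin":0,"jaw":0},{"translation":[0.012,0.04,0],"spin":0,"jaw":0},{"translation":[0.012,0.04,0],"spin":0,"jaw":0},{"translation":[0.012,0.04,0],"spin":0,"jaw":0},{"translation":[0.012,0.04,0],"spin":0,"jaw":0},{"translation":[0.012,0.04,0],"spin":0,"jaw":0},{"translation":[0.012,0.04,0],"spin":0,"jaw":0},{"translation":[0.012,0.04,0],"spin":0,"jaw":0},{"translation":[0.012,0.04,0],"spin":0,"jaw":0},{"translation":[0.012,0.04,0],"spin":0,"jaw":0}]'
python3 -m creep '[{"translation":[0,0,0],"spin":0,"jaw":0},{"translation":[0,0,0],"spin":0,"jaw":0}]'
python3 - <<'E'
from h import *
s=env.get_state(); im=viewer.camera("wrist")[:,:,::-1]; cv2.imwrite("pics/w7.png",im)
W=viewer.camera_model("wrist"); T=np.eye(4); T[:3,:3]=s["ee_rot"]; T[:3,3]=s["position"]; np.save("C7.npy",T@W["T_tool_cam"])
E
```

```text
clock: 12.78
position: [0.4887, 0.0427, 0.2828]
ee_rot: [[0.816, -0.579, 0.001], [-0.579, -0.816, 0.0], [0.0, -0.0, -1.0]]
force: [-0.3, -1.4, -1.1]
finger_gap: 0.001
grasp_force: 0.0
clock: 13.02
position: [0.4885, 0.0406, 0.2825]
ee_rot: [[0.816, -0.579, 0.0], [-0.579, -0.816, -0.0], [0.0, -0.0, -1.0]]
force: [-0.4, -1.0, -0.1]
finger_gap: -0.001
grasp_force: 0.0
```

View pics/w7.png

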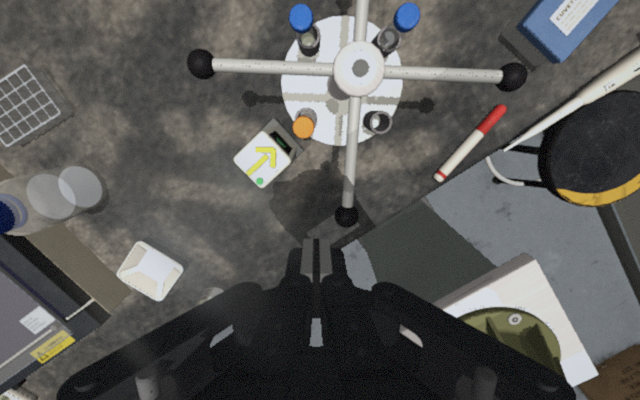

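The wrist view shows the orange cap at (304,126), the hub at (360,68), the knobs at (201,65), (347,215) and (512,76), and the reader top near (267,158). Its arrow points up and to the right, towards the cap and hub.

```bash
python3 - <<'E'
from h import *
W=viewer.camera_model("wrist"); C=np.load("C7.npy"); f=200/np.tan(np.radians(W["vfov"]/2))
def wc(u,v,z):
    d=C[:3,:3]@[(u-W["cx"])/f,(v-W["cy"])/f,1]; return C[:3,3]+d*(z-C[2,3])/d[2]
im=cv2.imread("pics/w7.png"); hsv=cv2.cvtColor(im,cv2.COLOR_BGR2HSV)
K=[]
for u,v in [(201,65),(347,215),(512,76)]:
    c=cen(hsv[...,2]<60,u,v,15); K.append(wc(c[0],c[1],.175)); print(np.round(c,1))
ax=(K[0]+K[2])/2; ax[2]=0; print("axis",ax)
for k in K: print("knob",np.hypot(*(k-ax)[:2]),ang(k-ax))
h=wc(360.5,68,.191); print("hub",h-ax)
def comps(nm,lo,hi,z,box,mn):
    m=cv2.inRange(hsv,lo,hi); y0,y1,x0,x1=box; t=np.zeros_like(m); t[y0:y1,x0:x1]=m[y0:y1,x0:x1]
    n,l,st,c=cv2.connectedComponentsWithStats(t)
    for i in range(1,n):
        if st[i,4]>mn:
            q=wc(*c[i],z)-ax; print(nm,st[i],np.hypot(*q[:2]),ang(q))
    return t
comps("orange",(5,110,80),(22,255,255),.147,(100,150,280,330),30)
comps("blue",(100,120,50),(125,255,255),.147,(0,50,280,430),30)
Y=comps("arrow",(22,90,100),(36,255,255),.117,(120,195,230,300),30)
y,x=np.nonzero(Y); P=np.array([wc(a,b,.117)[:2] for a,b in zip(x,y)],np.float32); l=cv2.fitLine(P,cv2.DIST_L2,0,.01,.01).ravel(); print("arrow dir",ang(l[:2]))
m=((hsv[...,2]>150)).astype(np.uint8); m[:118]=0; m[192:]=0; m[:,:228]=0; m[:,298:]=0
n,lab,st,c=cv2.connectedComponentsWithStats(m); i=1+np.argmax(st[1:,4]); cn=max(cv2.findContours((lab==i).astype(np.uint8),0,2)[0],key=cv2.contourArea)
w=np.array([wc(*p,.117)[:2]-ax[:2] for p in cn[:,0]],np.float32)*1000; r=cv2.minAreaRect(w); print("reader",st[i],r,ang(r[0]))
E
```

```text
[200.4  64.6 613. ]
[347.2 215.1 550. ]
[512.9  76.  604. ]
axis [ 0.55468191 -0.04663409  0.        ]
knob 0.124041715844458 52.77900331685713
knob 0.12242489666733278 142.7100717268526
knob 0.12404171584445797 -127.22099668314286
hub [-1.18961495e-04  5.72280081e-05  1.91000000e-01]
orange [292 116  22  23 396] 0.06404614883456623 99.85895732690342
blue [394   3  26  29 568] 0.06174375307025231 -79.35885713508802
blue [289   4  24  29 559] 0.06330890404280895 10.986401697043298
arrow [256 147  20  20 166] 0.11166348711192758 96.51079269002294
arrow [247 155  21  20 126] 0.12905747766012504 96.83309026298386
arrow dir -82.12935
reader [ 234  131   57   57 1852] ((-14.385200500488281, 121.09564208984375), (44.83952713012695, 47.17247772216797), 7.11530065536499) 96.77453617382568
```

The finer view puts the reader at 96.8–97.1°, the turret sleeve at 97.7° and the cap top at 99.9°. That leaves at most 5 mm at cap height and less at mid-tube, inside the 7 mm tolerance. The finger is clear, so I'm handing in.

```bash
python3 -c "
from cell import env
print(env.close_job())"
```

```text
the job is handed in; nothing more can be done
None
```

The job is handed in: I pushed the turret about 158° clockwise, and the orange-capped tube stands in front of the reader's lens, at most about 5 mm off by my measurement (7 mm allowed), with the finger clear; no verdict was returned.

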